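# Load the stem scanner and start it

### The job

Lift the V-shaped sample tray and lower it (do not drop it) into the scanner's blue V bed so that it nests snugly, both legs flat on the bed's legs and with an end plate past each end of the bed, and let go. Then flip the clear guard on the control console right up so that it stays up by itself, press the green start button beneath it fully in and let it come out again, leaving the guard up. Do not press the red stop button, and do not shove or tip the glassware, fruit and other things on the bench.

Things in the scene. Friction and masses are not known exactly. Their poses are not given: they have to be found in the camera images.
- tray: Sample tray, 190 mm long, 55 mm wide, 48 mm high, about 0.26 kg: an aluminium angle, V open upward, legs at 45 degrees, between two orange end plates (6 mm thick, 50 mm wide, 44 mm high, 178 mm between their inner faces); a dried green-brown stem 20 mm thick is strapped inside. It stands on the table on its end plates. Origin: middle of its underside; x along the V, z up. Its ends are alike.
- tray_grip (a point): Middle of the tray, 41 mm above its underside, level with the middle of the upright lips that run along both rims of the V. The lips' flat outer faces are 55 mm apart (27.5 mm either side of this point along y), from 34 to 48 mm above the underside; below them the legs slope inward. Grip across the lips here, from above.
- tray_keel (a point): Middle of the tray's keel: the line where the outer faces of its two legs meet, 8 mm above the tray's underside. Axes as the tray's.
- scanner: Stem scanner, fixed to the table: white base 360 x 150 mm, 45 mm high; above it a blue V-shaped bed (angle section, V open upward), and behind that the white scanning head, 100 mm deep, 150 mm wide, 230 mm high, whose front face stands 135 mm beyond the middle of the bed. Origin: on the table under the middle of the bed; x along the bed towards the head, z up.
- bed_keel (a point): Middle of the bed's keel, where the inner faces of its legs meet, 85 mm above the table; x along the bed, y across, z up. The bed is 150 mm long; its legs rise at 45 degrees to rims 17 mm above the keel, 41 mm apart outside, so the tray's lips stay above and outside them. Nested, tray_keel lies on bed_keel, up to 14 mm off along x, where an end plate meets the bed's end.
- console: Control console, fixed to the table: a grey desk enclosure 185 mm deep, 220 mm wide, 134 mm high, with a black panel that slopes up at 33 degrees towards +x. Origin: middle of its underside; x away from its low front edge, z up. The panel's lower edge is at x = -90 mm, z = 30 mm; the panel's outward normal is (-0.545, 0, 0.839) in this frame.
- guard (a joint): Angle of the clear guard over the start button, rad: 0 shut, 1.68 fully up at its stop; growing, its lower edge swings up and over towards the console's +x. Let go below about 1.2 rad it falls shut; above about 1.4 rad it falls to its stop and stays, leaning 27 degrees towards the front above the button: a hand coming straight down on the button hits it, so press square to the panel.
- guard_hinge (a point): Middle of the guard's hinge line, on the panel, parallel to the console's y; it does not move as the guard turns. The guard is a clear cover with yellow edges, 98 mm long down the slope from the hinge, 76 mm wide, 34 mm high, 0.1 kg, with a weak lifting spring; lifting it takes under 1 N.
- guard_lug (a point): Centre of the rounded end (radius 13 mm) of the yellow lift lug on the guard's face: 14 mm thick along the console's y, 26 mm wide. It is 24 mm above the face, 80 mm from the hinge line along the guard and 58 mm above the hinge's plane. Pinched across its thickness it can turn between the fingers as the guard swings. Site z points out along the lug, x to the hinge; it turns with the guard.
- start (a joint): Travel of the green start button, m: 0 out, 0.006 fully in; square to the panel; a spring returns it, fully in takes about 4 N.
- start_top (a point): Centre of the face of the green start button (36 mm across), 22 mm above the panel and 32 mm down the slope from the guard's hinge line. z points out of the panel.
- stop (a joint): Travel of the red stop button in its yellow ring, m: 0 out, 0.006 in. Must not be pressed.
- stop_top (a point): Centre of the face of the red stop button (34 mm across), on the same panel, beside the guard at 108 mm along -y of the console from the start button and 28 mm further down the slope.
- flask: Green conical glass flask, 84 mm across, 122 mm high; bystander. Origin: middle of its underside.
- tomato: Tomato, 74 mm across, 56 mm high; bystander. Origin: middle of its underside.
- pepper: Red pepper, 76 mm across, 90 mm high; bystander. Origin: middle of its underside.
- dishes: Stack of three clear culture dishes, 90 mm across, 45 mm high; bystander. Origin: middle of its underside.
- seedlings: Glass beaker of soil with green seedlings, 68 mm across, leaves to about 190 mm high; bystander. Origin: middle of its underside.
- bottle: White bottle with a blue cap, 64 mm across, 150 mm high; bystander. Origin: middle of its underside.

How it is judged:
On the way, in this order (a step that is already met when the one before it is completed fails the run):
1. the tray lies nested in the scanner's bed, both legs flat on the bed's legs, and is let go (x of tray_keel in the frame of bed_keel between -0.017 and 0.017 m and y of tray_keel in the frame of bed_keel between -0.003 and 0.003 m and z of tray_keel in the frame of bed_keel between -0.003 and 0.003 m and angle between the x axis of tray and the x axis of scanner, either way round below 0.052 rad and angle between tray's own z axis and vertical below 0.052 rad and contact force between the fingers and tray below 0.2 N and linear speed of tray below 0.02 m/s), for 0.3 s.
2. the guard has been flipped up to its stop and stays up with nothing holding it (value of joint guard above 1.55 rad and contact force between console and the fingers below 0.2 N and x of tray_keel in the frame of bed_keel between -0.017 and 0.017 m and y of tray_keel in the frame of bed_keel between -0.003 and 0.003 m and z of tray_keel in the frame of bed_keel between -0.003 and 0.003 m and angle between the x axis of tray and the x axis of scanner, either way round below 0.052 rad and angle between tray's own z axis and vertical below 0.052 rad), for 0.3 s.
3. the start button is pressed fully in (5 mm or more) with the guard up (value of joint start above 0.005 m and value of joint guard above 1.45 rad), for 0.1 s.
At the end, for the whole second after the job is handed in: the tray rests nested in the scanner's bed (keels within 3 mm across and in height and 17 mm along, its length within 3 degrees of the bed's, its legs turned no more than 3 degrees), the guard stands up by itself at its stop (above 1.55 rad) and the start button is out again (x of tray_keel in the frame of bed_keel between -0.017 and 0.017 m and y of tray_keel in the frame of bed_keel between -0.003 and 0.003 m and z of tray_keel in the frame of bed_keel between -0.003 and 0.003 m and angle between the x axis of tray and the x axis of scanner, either way round below 0.052 rad and angle between tray's own z axis and vertical below 0.052 rad and linear speed of tray below 0.02 m/s and value of joint guard above 1.55 rad and value of joint start below 0.0015 m); the robot touches nothing.
It fails at once if the red stop button is pressed (2 mm or more) (value of joint stop above 0.002 m).
It fails at once if the tray is dropped (falls free of the fingers faster than 0.5 m/s, about 13 mm) (contact force between the fingers and tray below 0.1 N and linear speed of tray above 0.5 m/s).
It fails at once if a bystander on the bench is shoved (40 mm or more) or tipped over (distance of any of flask, tomato, pepper, dishes, seedlings, bottle from where it was at the start of the episode above 0.04 m or angle between any of flask, tomato, pepper, dishes, seedlings, bottle's own z axis and vertical above 0.5 rad).
It also fails if it takes over 67 s, if anything falls off the work surface, if the arm or the gripper's body presses on something with over 40 N, if the wrist force passes 120 N, or if a joint passes its speed limit or range.

### The arm

A 6-joint arm with a two-finger parallel gripper is mounted at the origin on the work surface. World frame = base frame: x ahead of the robot, y to its left, z up, the work surface at z = 0. Lengths are in m, angles in rad, forces in N, time in s.
With the tool pointing down it reaches from about 0.35 to 0.95 m from the base axis. Payload 17.4 kg.
Tool frame: the origin (TCP) lies at the very end of the fingers, on their centre line; the grasp point (between the pads) lies 19 mm behind it (env.hold_point_z is the z of the grasp point in the tool frame, in m); z points along the fingers, y is the direction in which the jaws open and shut (so a half turn about z gives the same grasp; the last joint's range is limited). The gripper opens to 93 mm and grips with 3 to 60 N. Pads are 15 mm wide; open, the fingers measure 128 mm over their backs; the gripper's body (75 mm by 188 mm) begins 65 mm behind the grasp point.
Start: joints at [1.264, 0.116, 1.442, -0, 1.584, -0.038], TCP at [0.179, 0.651, 0.219] pointing down, gripper open.
Joint ranges: [-2.83, 2.83], [-0.83, 2.19], [0.07, 2.5], [-1.14, 4.28], [0.01, 3], [-2.97, 2.97]. Speed limits (rad/s): [1.89, 1.89, 2.22, 3.14, 3.14, 3.14].

### API

Orientations are given as a rotation vector (axis times angle).
In Python, from workcell import env, cams, ticket gives the robot as it stands.
- The arm moves only by the tool arm_command, never from a script. Its argument "targets" is text: rows parted by semicolons, each of 7 numbers parted by spaces: the shift along the tool's x, y, z in m, then the turn, a rotation vector about the tool's x, y, z in rad, then the opening, from 0 (shut) to 1 (fully open). A call has 1 to 5 rows; each row shifts and turns the commanded pose from where the row before left it, along the tool's axes as they then stand; what a row does not reach is not made up. A row lasts 1/8 s, in which the tool goes at most 62.5 mm and 10.7 degrees, less where a joint would pass 70% of its speed; a pose out of reach is approached as far as the arm can. A call is refused whole if a number of a shift passes 0.0625 or a number of a turn 0.188, either way. A call with a gripper value outside its range is refused whole. The fingers move at their own pace and stop on an object; "squeeze" is the grip in N (left out, the last holds). Time passes only in rows, so rows that do not move let the fingers close. It gives the time, the measured TCP pose, the force and the opening at its end, in the units of the state.
- env.state(): the state, without advancing time (a new reading comes with each control period).
- cams.grab_frame(name): name is "side" or "top" or "wrist"; returns the picture (480x640x3 uint8, red, green, blue); there is no depth.
- cams.camera_info(name): a dict with "fx", "fy", "cx", "cy" (pixels), "extrinsics" (4x4, takes a point from world to camera coordinates); the wrist camera has in their place "mount" (4x4, takes a point from camera to tool coordinates, whose origin is the TCP and whose axes are the flange's). Camera axes: x right, y down, z forward; pixel columns grow to the right and rows downward; lengths in m; the calibration is good to about 2 mm. The wrist camera is an equidistant fisheye: a pixel r from the principal point sees the ray r / f radians off the axis. A picture is of the moment at which its call begins: read the wrist's pose just before it. camera_info takes no time and is no camera call.
- ticket.finish_job(): hands the job in, once; it reports no verdict.
The state is a dict: "time": time; "joint_positions": joint angles; "qd": joint speeds; "joint_torque": joint torques, N m; "tool_pos": TCP position; "tool_rot": TCP orientation; "wrist_force": force on the tool from outside, world axes, zero at the start; "wrist_torque": the same for the moment, N m; "width": opening from 0.0 (shut) to 1.0 (fully open).
Only numpy, scipy, OpenCV 4.12 (cv2) and the standard library are available. Lean on these libraries where they do the work, as an engineer would, in place of code of your own. Each camera call takes 0.05 s, during which the arm holds its last target. There are 200 camera calls.

## Working session

There is one attempt and no reset: what is moved stays moved. The work goes in short steps, Python scripts to look and compute and a tool call to move; the robot and the scene stay as the last step left them, time stands still between calls to the robot, and variables do not carry over. Pictures are saved under pics/ and viewed, about 8 in all and at most 12, crops included, and the job is handed in when it is done.

Besides the shell and the picture viewer there is one more tool, called after "Emit:" as name(argument=value, ...), one argument or row to a line, values as JSON. arm_command: Moves the arm, as the interface text tells. Its arguments: {"type":"object","properties":{"targets":{"type":"string"},"squeeze":{"type":"number"}},"required":["targets"]}

```bash
mkdir -p pics; python3 - <<'E'
from workcell import env,cams
import cv2,numpy as np
print(env.state())
for n in ["side","top","wrist"]:
    print(n,cams.camera_info(n))
    cv2.imwrite(f"pics/{n}0.png",cams.grab_frame(n)[:,:,::-1])
E
```

```text
{'time': 0.0, 'joint_positions': array([ 1.26418986e+00,  1.16503459e-01,  1.44226114e+00,  2.86755507e-05,
        1.58403240e+00, -3.77969035e-02]), 'qd': array([ 0.00079725,  0.00034242, -0.00053227,  0.00057362,  0.00149204,
        0.00153223]), 'joint_torque': array([ 1.86134414e-03, -7.21263528e+01, -6.22618890e+01,  7.81873357e-02,
        2.36467563e-02, -7.67808524e-05]), 'tool_pos': array([0.17920342, 0.65055765, 0.21789597]), 'tool_rot': array([-4.20942861e-01, -3.11302650e+00,  1.85593801e-03]), 'wrist_force': array([0.66505463, 0.41054595, 0.98903871]), 'wrist_torque': array([0.03771496, 0.01223883, 0.00764063]), 'width': 1.0031268249049}
side {'fx': 539.5141366369803, 'fy': 539.5141366369803, 'cx': 305.3143844395736, 'cy': 241.9873097252081, 'extrinsics': array([[ 0.95577692, -0.29370108,  0.01517094, -0.52440731],
       [-0.18086714, -0.62769733, -0.75715463,  0.17518532],
       [ 0.23189989,  0.720927  , -0.65305949,  1.32249632],
       [ 0.        ,  0.        ,  0.        ,  1.        ]])}
top {'fx': 498.0707039005196, 'fy': 498.0707039005196, 'cx': 310.901998463591, 'cy': 236.34689936089603, 'extrinsics': array([[ 0.01842518, -0.99963249,  0.01988461, -0.01813644],
       [-0.99305597, -0.02060792, -0.11582381,  0.55854263],
       [ 0.11619102, -0.01761245, -0.99307072,  1.18030775],
       [ 0.        ,  0.        ,  0.        ,  1.        ]])}
wrist {'fx': 371.64829954431775, 'fy': 371.64829954431775, 'cx': 319.6434370770852, 'cy': 237.2085238775083, 'mount': array([[-6.40703126e-04, -9.56045129e-01, -2.93218862e-01,
         8.02374501e-02],
       [ 9.99999770e-01, -5.46852651e-04, -4.02044956e-04,
        -1.70005312e-04],
       [ 2.24025610e-04, -2.93219052e-01,  9.56045259e-01,
        -1.65517466e-01],
       [ 0.00000000e+00,  0.00000000e+00,  0.00000000e+00,
         1.00000000e+00]])}
```

View pics/top0.png

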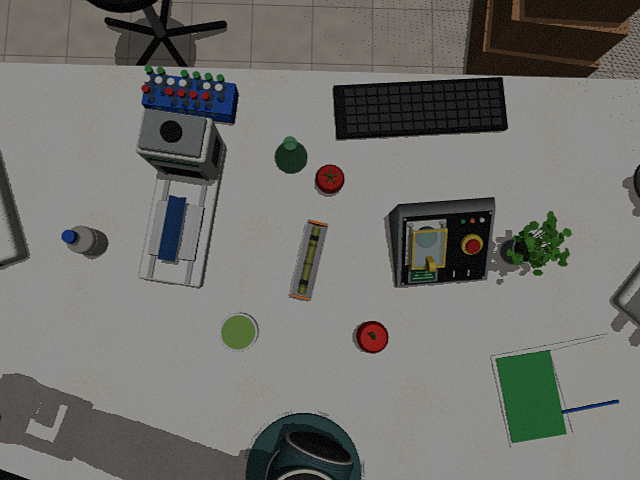

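View pics/side0.png

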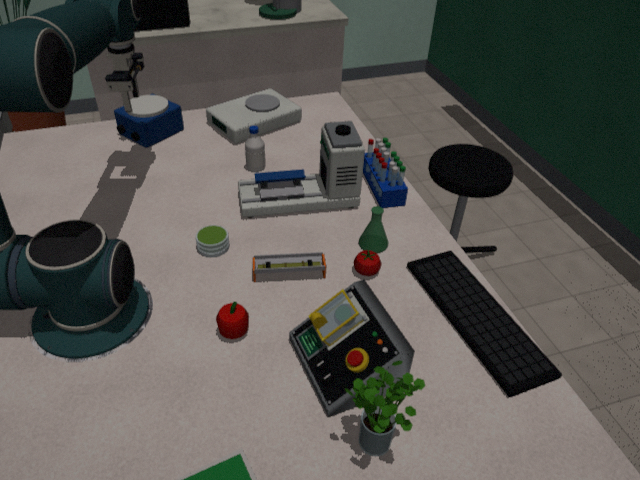

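```bash
python3 - <<'E'
import cv2
t=cv2.imread("pics/top0.png");s=cv2.imread("pics/side0.png")
def grid(im,x0,y0,x1,y1,k,step=20):
    c=cv2.resize(im[y0:y1,x0:x1],None,fx=k,fy=k,interpolation=cv2.INTER_CUBIC)
    c=cv2.convertScaleAbs(c,alpha=1.4)
    for x in range((x0//step+1)*step,x1,step):
        cv2.line(c,((x-x0)*k,0),((x-x0)*k,6),(255,0,255),1);cv2.putText(c,str(x),((x-x0)*k,16),0,.35,(255,0,255),1)
    for y in range((y0//step+1)*step,y1,step):
        cv2.line(c,(0,(y-y0)*k),(6,(y-y0)*k),(255,0,255),1);cv2.putText(c,str(y),(8,(y-y0)*k),0,.35,(255,0,255),1)
    return c
cv2.imwrite("pics/topL.png",grid(t,135,170,335,310,4))
cv2.imwrite("pics/sideS.png",grid(s,230,160,430,300,4))
import numpy as np
a=grid(t,385,195,500,295,4);b=grid(s,285,280,415,415,4)
h=max(a.shape[0],b.shape[0]);o=np.zeros((h,a.shape[1]+b.shape[1],3),np.uint8);o[:a.shape[0],:a.shape[1]]=a;o[:b.shape[0],a.shape[1]:]=b
print(o.shape)
cv2.imwrite("pics/cons.png",cv2.resize(o,None,fx=.8,fy=.8) if o.shape[1]>1000 else o[:, :])
E
```

```text
(540, 980, 3)
```

View pics/topL.png

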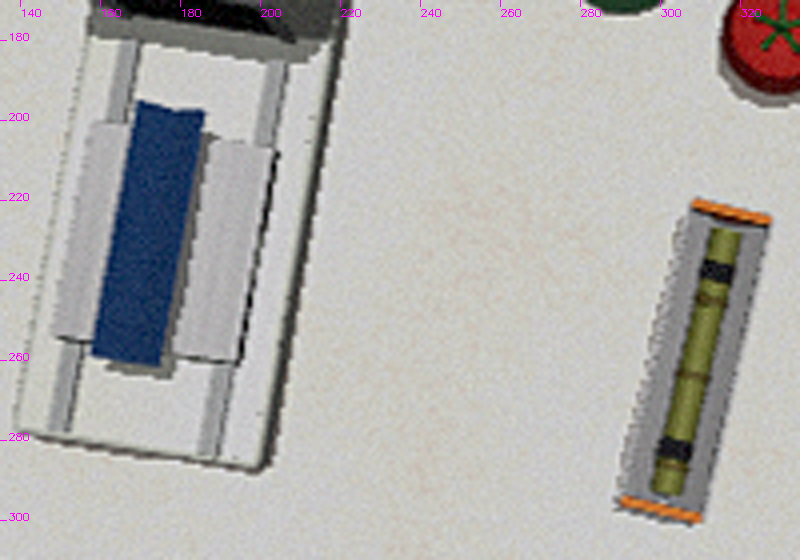

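View pics/sideS.png

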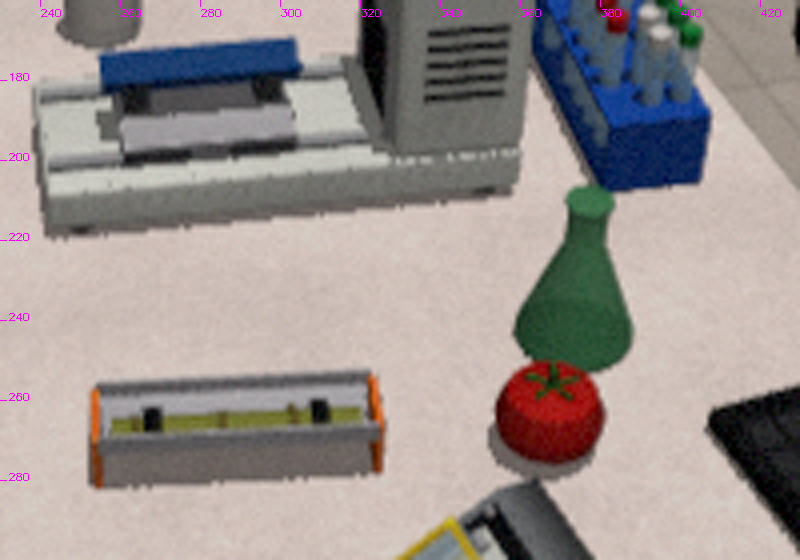

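```bash
cat > h.py <<'E'
import numpy as np,cv2
from scipy.spatial.transform import Rotation as R
from scipy.optimize import least_squares
from workcell import env,cams
def proj(n,P,T=None):
    c=cams.camera_info(n);P=np.atleast_2d(P)
    if n=="wrist":
        E=np.linalg.inv(T@c["mount"])
    else: E=c["extrinsics"]
    q=P@E[:3,:3].T+E[:3,3]
    if n=="wrist":
        r=np.hypot(q[:,0],q[:,1]);th=np.arctan2(r,q[:,2]);s=(th/np.maximum(r,1e-9))[:,None]
        uv=q[:,:2]*s
    else: uv=q[:,:2]/q[:,2:]
    return uv*[c["fx"],c["fy"]]+[c["cx"],c["cy"]]
def ray(n,u,T=None):
    c=cams.camera_info(n);u=np.array(u,float)
    d=(u-[c["cx"],c["cy"]])/[c["fx"],c["fy"]]
    if n=="wrist":
        r=np.linalg.norm(d);d=np.append(d*np.sinc(r/np.pi),np.cos(r));M=T@c["mount"]
    else: d=np.append(d,1);M=np.linalg.inv(c["extrinsics"])
    return M[:3,3],M[:3,:3]@d
def atz(n,u,z,T=None):
    o,d=ray(n,u,T);return o+d*(z-o[2])/d[2]
def pose():
    s=env.state();T=np.eye(4);T[:3,:3]=R.from_rotvec(s["tool_rot"]).as_matrix();T[:3,3]=s["tool_pos"];return T
def tri(obs):
    A=0;b=0
    for n,u,T in obs:
        o,d=ray(n,u,T);d=d/np.linalg.norm(d);M=np.eye(3)-np.outer(d,d);A=A+M;b=b+M@o
    return np.linalg.solve(A,b)
def grid(im,x0,y0,x1,y1,k,step=20):
    c=cv2.resize(im[y0:y1,x0:x1],None,fx=k,fy=k,interpolation=cv2.INTER_CUBIC)
    c=cv2.convertScaleAbs(c,alpha=1.4)
    for x in range((x0//step+1)*step,x1,step):
        p=int((x-x0)*k);cv2.line(c,(p,0),(p,6),(255,0,255),1);cv2.putText(c,str(x),(p,16),0,.35,(255,0,255),1)
    for y in range((y0//step+1)*step,y1,step):
        p=int((y-y0)*k);cv2.line(c,(0,p),(6,p),(255,0,255),1);cv2.putText(c,str(y),(8,p),0,.35,(255,0,255),1)
    return c
E
python3 - <<'E'
from h import *
f=atz("top",(317.5,222.7),.044);n=atz("top",(299.7,297.5),.044)
print("tray",f,n,(f+n)/2,np.linalg.norm(f-n),np.arctan2(*(f-n)[1::-1]),proj("side",[f,n]))
c=[atz("top",u,.102) for u in [(169,195.2),(186,198),(157.7,259),(175,261.2)]]
f=(c[0]+c[1])/2;n=(c[2]+c[3])/2
print("bed",c,(f+n)/2,np.linalg.norm(f-n),np.arctan2(*(f-n)[1::-1]));print(proj("side",c))
t=cv2.imread("pics/top0.png");s=cv2.imread("pics/side0.png")
a=grid(t,385,195,500,295,3);b=grid(s,285,280,425,415,3)
a=cv2.copyMakeBorder(a,0,b.shape[0]-a.shape[0],0,0,cv2.BORDER_CONSTANT)
cv2.imwrite("pics/cons.png",np.hstack([a,b]))
E
```

```text
tray [ 0.59104631 -0.02235139  0.044     ] [0.41057449 0.01693913 0.044     ] [ 0.5008104  -0.00270613  0.044     ] 0.18469927664417066 -0.2143650120595182 [[323.5179331  260.67377752]
 [252.8343558  263.92635038]]
bed [array([0.63932423, 0.32274907, 0.102     ]), array([0.63364522, 0.283468  , 0.102     ]), array([0.49172098, 0.3407001 , 0.102     ]), array([0.48749942, 0.30140829, 0.102     ])] [0.56304746 0.31208137 0.102     ] 0.14796679860801767 -0.12158098814455856
[[303.13886055 169.38529177]
 [305.14947711 176.6682929 ]
 [254.23668543 173.58111637]
 [255.84571708 180.96561068]]
```

View pics/cons.png

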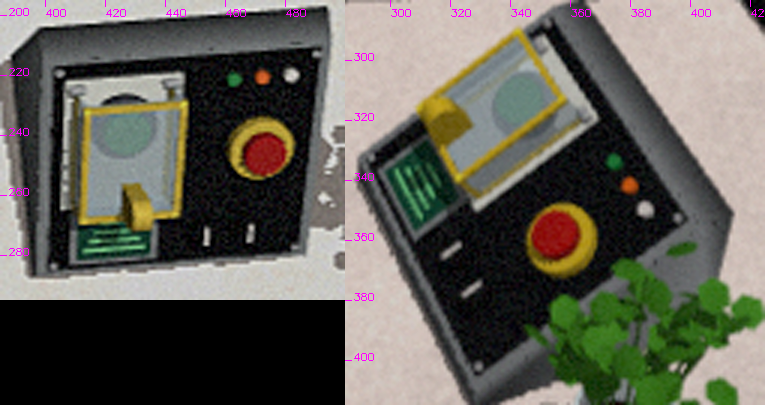

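```bash
python3 - <<'E'
from h import *
S={"TL":((405,219.3),(352,287.3)),"TR":((490.7,213.3),(396.3,352.3)),"BL":((403.3,284),(293.3,333.3)),"BR":((484,277.3),(329.3,402.3)),
"stop":((473.3,246.3),(355,357.7)),"start":((427,237.3),(344.3,313.3)),"lug":((431.7,266),(318,320))}
P={k:tri([("top",a,None),("side",b,None)]) for k,(a,b) in S.items()}
for k,p in P.items(): print(k,p.round(4),[(proj(n,p)[0]-S[k][i]).round(1) for i,n in enumerate(["top","side"])])
x=(P["TL"]-P["BL"]+P["TR"]-P["BR"])/2;y=(P["TL"]-P["TR"]+P["BL"]-P["BR"])/2
print("slope",np.arctan2(x[2],np.hypot(*x[:2])),"yawx",np.arctan2(x[1],x[0]),"yawy",np.arctan2(-y[0],y[1]),np.linalg.norm(x),np.linalg.norm(y))
yaw=(np.arctan2(x[1],x[0])+np.arctan2(-y[0],y[1]))/2
Rz=R.from_euler('z',yaw).as_matrix()
sl=Rz@[.839,0,.545];nn=Rz@[-.545,0,.839];yy=Rz@[0,1,0]
o=P["BL"]
for k,p in P.items(): d=p-o;print(k,"slope %.4f y %.4f n %.4f"%(d@sl,d@yy,d@nn))
E
```

```text
TL [ 0.59   -0.2161  0.1347] [array([ 0. , -0.1]), array([-0.1,  0. ])]
TR [ 0.6092 -0.4109  0.1345] [array([ 0.2, -0.7]), array([-0.8,  0.1])]
BL [ 0.4478 -0.2312  0.0403] [array([ 0. , -0.2]), array([-0.2,  0. ])]
BR [ 0.4675 -0.4259  0.0426] [array([ 0.1, -0.2]), array([-0.3,  0. ])]
stop [ 0.5358 -0.3798  0.1053] [array([ 0.1, -0.4]), array([-0.4,  0.1])]
start [ 0.5526 -0.2699  0.1171] [array([ 0. , -0.2]), array([-0.2,  0. ])]
lug [ 0.4881 -0.2782  0.1249] [array([ 0.2, -0.6]), array([-0.7,  0.1])]
slope 0.578228122683702 yawx 0.1058757711931443 yawy 0.0997278203805776 0.17045676022895567 0.19573505231475172
TL slope 0.1714 y 0.0004 n 0.0012
TR slope 0.1706 y -0.1953 n 0.0016
BL slope 0.0000 y 0.0000 n 0.0000
BR slope 0.0010 y -0.1957 n 0.0021
stop slope 0.0961 y -0.1568 n 0.0150
start slope 0.1260 y -0.0493 n 0.0097
lug slope 0.0757 y -0.0509 n 0.0517
```

Emit:
arm_command(
  targets="-0.03 -0.035 0 0 0 0 1; -0.04 -0.045 0 0 0 0 1; -0.04 -0.045 0 0 0 0 1; -0.04 -0.045 0 0 0 0 1; -0.04 -0.045 0 0 0 0 1",
)

```text
time: 0.78
tool_pos: [0.3057, 0.3912, 0.2185]
tool_rot: [0.42, 3.113, 0.0]
wrist_force: [0.3, 0.3, 0.1]
width: 1.001
```

Emit:
arm_command(
  targets="-0.04 -0.045 0 0 0 0 1; -0.04 -0.045 0 0 0 0 1; -0.04 -0.045 0 0 0 0 1; -0.04 -0.045 0 0 0 0 1; -0.04 -0.045 0 0 0 0 1",
)

```text
time: 1.4
tool_pos: [0.4388, 0.1211, 0.2188]
tool_rot: [0.421, 3.113, 0.0]
wrist_force: [1.0, 0.7, 0.2]
width: 1.004
```

Emit:
arm_command(
  targets="-0.04 -0.045 0 0 0 0 1; -0.04 -0.045 0 0 0 0 1; -0.01 -0.01 0.02 0 0 -0.055 1; 0 0 0 0 0 0 1",
)

```text
time: 1.9
tool_pos: [0.4982, 0.0019, 0.1971]
tool_rot: [-0.338, -3.12, 0.0]
wrist_force: [-0.4, -0.4, 0.9]
width: 1.0
```

```bash
cat >> h.py <<'E'
def delta(target,yaw=None):
    T=pose();Y=T[:3,1];print("tcp",T[:3,3].round(4),"yaw of tool y-axis line",np.arctan2(-Y[0],Y[1]).round(4),"tilt",(-T[:2,2]).round(4),"toolshift",(T[:3,:3].T@(np.array(target)-T[:3,3])).round(4))
E
python3 - <<'E'
from h import *
delta([.501,-.0027,.022])
T=pose();im=cams.grab_frame("wrist")[:,:,::-1];np.save("T1.npy",T)
cv2.imwrite("pics/w1.png",im);cv2.imwrite("pics/w1v.png",grid(im,0,0,640,480,1))
yaw=-.214;Rz=R.from_euler('z',yaw).as_matrix()
P=np.array([[s*.092,0,.044] for s in (1,-1)])@Rz.T+[.501,-.0027,0]
print(proj("wrist",P,T))
E
```

```text
tcp [0.4982 0.0019 0.1971] yaw of tool y-axis line -0.216 tilt [ 0.0029 -0.0002] toolshift [-0.0043 -0.0038  0.1751]
[[316.3706437  314.71833539]
 [315.3022922  117.82947524]]
```

View pics/w1v.png

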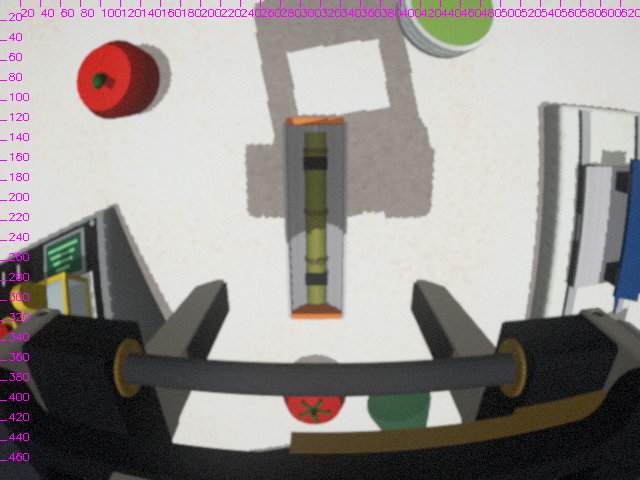

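Wrist view: the tray's plates are at (317,315) and (316,120), within 2 px of the prediction, so I'll descend and grip.

Emit:
arm_command(
  targets="-0.004 -0.004 0.04 0 0 0 1; 0 0 0.05 0 0 0 1; 0 0 0.05 0 0 0 1; 0 0 0.03 0 0 0 1; 0 0 0.005 0 0 0 1",
  squeeze=25,
)

```text
time: 2.58
tool_pos: [0.5008, -0.001, 0.0228]
tool_rot: [-0.334, -3.122, 0.0]
wrist_force: [0.0, 0.1, -0.1]
width: 1.002
```

Emit:
arm_command(
  targets="0 0 0 0 0 0 0.5; 0 0 0 0 0 0 0.3; 0 0 0 0 0 0 0.3; 0 0 0 0 0 0 0.3; 0 0 0 0 0 0 0.3",
  squeeze=25,
)

```text
time: 3.2
tool_pos: [0.5019, -0.0022, 0.0241]
tool_rot: [0.335, 3.123, -0.0]
wrist_force: [-1.4, -0.6, 4.1]
width: 0.59
```

Emit:
arm_command(
  targets="0 0 -0.02 0 0 0 0.3; 0 0 -0.05 0 0 0 0.3; 0 0 -0.05 0 0 0 0.3; 0 0.02 -0.03 0 0 0 0.3; 0.003 0.04 0 0 0 0 0.3",
)

```text
time: 3.82
tool_pos: [0.5124, 0.0571, 0.1762]
tool_rot: [0.338, 3.12, 0.001]
wrist_force: [0.7, 0.2, -3.9]
width: 0.589
```

Emit:
arm_command(
  targets="0.004 0.05 0 0 0 -0.02 0.3; 0 0.055 0 0 0 -0.02 0.3; 0 0.055 0 0 0 -0.02 0.3; 0 0.05 0 0 0 -0.02 0.3; 0 0.04 0 0 0 -0.0145 0.3",
)

```text
time: 4.45
tool_pos: [0.5511, 0.306, 0.1729]
tool_rot: [-0.185, -3.135, 0.001]
wrist_force: [1.3, -0.0, -2.6]
width: 0.591
```

Emit:
arm_command(
  targets="0 0 0 0 0 0 0.3; 0 0 0 0 0 0 0.3",
)

```text
time: 4.7
tool_pos: [0.5511, 0.3037, 0.1731]
tool_rot: [-0.187, -3.135, 0.001]
wrist_force: [0.5, -0.8, -2.5]
width: 0.589
```

```bash
python3 - <<'E'
from h import *
delta([.563,.312,.101])
print(env.state()["wrist_force"],env.state()["width"])
T=pose();im=cams.grab_frame("wrist")[:,:,::-1];np.save("T2.npy",T)
cv2.imwrite("pics/w2.png",im);cv2.imwrite("pics/w2v.png",grid(im,200,90,440,330,2.5))
tp=cams.grab_frame("top")[:,:,::-1];cv2.imwrite("pics/top2.png",tp)
Rz=R.from_euler('z',-.1216).as_matrix()
P=np.array([[s*.075,t*.0205,.102] for s in (1,-1) for t in (1,-1)])@Rz.T+[.563,.312,0]
print(proj("wrist",P,T))
E
```

```text
tcp [0.5511 0.3037 0.1731] yaw of tool y-axis line -0.1193 tilt [0.0009 0.0007] toolshift [-0.0109  0.0097  0.072 ]
[ 0.51999663 -0.84967606 -2.54863988] 0.5889188803955708
[[359.57535011 353.88850195]
 [306.13360319 354.17840497]
 [368.24262553 152.55112126]
 [303.71224657 152.00927511]]
```

View pics/w2v.png

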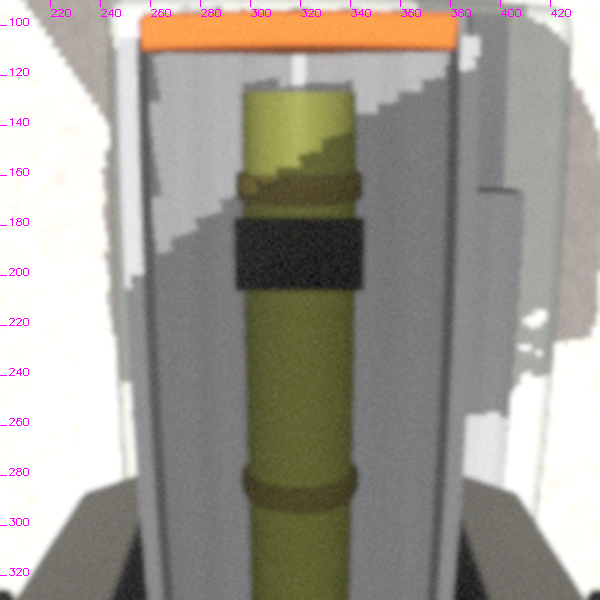

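Emit:
arm_command(
  targets="-0.011 0.0095 0 0 0 0.002 0.3; 0 0 0.025 0 0 0 0.3; 0 0 0.025 0 0 0 0.3; 0 0 0.014 0 0 0 0.3; 0 0 0.002 0 0 0 0.3",
)

```text
time: 5.42
tool_pos: [0.5634, 0.312, 0.107]
tool_rot: [-0.191, -3.135, 0.001]
wrist_force: [-0.5, 0.6, -2.7]
width: 0.587
```

Emit:
arm_command(
  targets="0 0 0.001 0 0 0 0.3; 0 0 0.001 0 0 0 0.3",
)

```text
time: 5.68
tool_pos: [0.5637, 0.3124, 0.1067]
tool_rot: [0.19, 3.135, 0.001]
wrist_force: [-0.7, 0.0, -2.8]
width: 0.588
```

```bash
python3 - <<'E'
from h import *
delta([.563,.312,.101])
print(env.state()["wrist_force"],env.state()["width"])
E
```

```text
tcp [0.5637 0.3124 0.1067] yaw of tool y-axis line -0.1213 tilt [-0.0013 -0.0006] toolshift [ 0.0007 -0.0005  0.0057]
[-0.72243544  0.0331006  -2.82624362] 0.5879178066527384
```

Emit:
arm_command(
  targets="0 0 0.001 0 0 0 0.3; 0 0 0.001 0 0 0 0.3; 0 0 0 0 0 0 0.3",
)

```text
time: 6.05
tool_pos: [0.5634, 0.3123, 0.1038]
tool_rot: [0.19, 3.136, 0.0]
wrist_force: [0.3, 1.3, -2.5]
width: 0.586
```

Emit:
arm_command(
  targets="0 0 0.001 0 0 0 0.3; 0 0 0.001 0 0 0 0.3; 0 0 0 0 0 0 0.3",
)

```text
time: 6.42
tool_pos: [0.5637, 0.3128, 0.1027]
tool_rot: [0.19, 3.135, 0.002]
wrist_force: [-0.0, 2.8, 5.0]
width: 0.589
```

Emit:
arm_command(
  targets="0 0.001 0 0 0 0 0.3; 0 0 0.0005 0 0 0 0.3; 0 0 0 0 0 0 0.3",
  squeeze=5,
)

```text
time: 6.8
tool_pos: [0.5637, 0.3136, 0.1019]
tool_rot: [0.19, 3.135, 0.002]
wrist_force: [0.0, 3.1, 5.6]
width: 0.588
```

Emit:
arm_command(
  targets="0 0 0 0 0 0 0.64; 0 0 0 0 0 0 0.64; 0 0 0 0 0 0 0.8; 0 0 0 0 0 0 0.8",
)

```text
time: 7.3
tool_pos: [0.5634, 0.3132, 0.101]
tool_rot: [-0.19, -3.136, 0.0]
wrist_force: [-0.5, -0.2, 0.5]
width: 0.786
```

Emit:
arm_command(
  targets="0 0 -0.01 0 0 0 0.8; 0 0 -0.04 0 0 0 0.9; 0 0 -0.05 0 0 0 1; 0 0 -0.03 0 0 0 1; 0 0 0 0 0 0 1",
)

```text
time: 7.92
tool_pos: [0.5641, 0.3136, 0.2348]
tool_rot: [0.19, 3.132, 0.004]
wrist_force: [0.1, 1.0, -0.8]
width: 0.996
```

```bash
python3 - <<'E'
from h import *
delta([.563,.312,.101])
print(env.state()["wrist_force"],env.state()["width"])
T=pose();np.save("T3.npy",T)
s=cams.grab_frame("side")[:,:,::-1].copy();w=cams.grab_frame("wrist")[:,:,::-1].copy();t=cams.grab_frame("top")[:,:,::-1].copy()
cv2.imwrite("pics/s3.png",s);cv2.imwrite("pics/w3.png",w);cv2.imwrite("pics/t3.png",t)
a=grid(s,230,140,370,240,2.85);b=grid(w,180,60,460,340,1.4)
h=max(a.shape[0],b.shape[0]);f=lambda q:cv2.copyMakeBorder(q,0,h-q.shape[0],0,0,cv2.BORDER_CONSTANT)
cv2.imwrite("pics/v3.png",np.hstack([f(a),f(b)]))
Rz=R.from_euler('z',-.1216).as_matrix()
P=np.array([[x,y,z] for x in (.095,-.095) for y in (.025,-.025) for z in (.077,.121)])@Rz.T+[.563,.312,0]
print(np.c_[proj("side",P),proj("wrist",P,T)].round(1))
E
```

```text
tcp [0.5641 0.3136 0.2348] yaw of tool y-axis line -0.1212 tilt [-0.0043 -0.0021] toolshift [ 0.0015 -0.002   0.1338]
[ 0.11066491  1.00639722 -0.79652044] 0.9960526123642746
[[309.3 174.8 343.5 309.5]
 [309.6 162.6 346.5 333.1]
 [312.3 184.  292.7 309.6]
 [312.7 171.7 289.5 333.2]
 [247.6 180.2 347.  108.1]
 [246.8 167.9 351.5 105.5]
 [249.2 189.6 288.5 108.2]
 [248.4 177.2 283.8 105.6]]
```

View pics/v3.png

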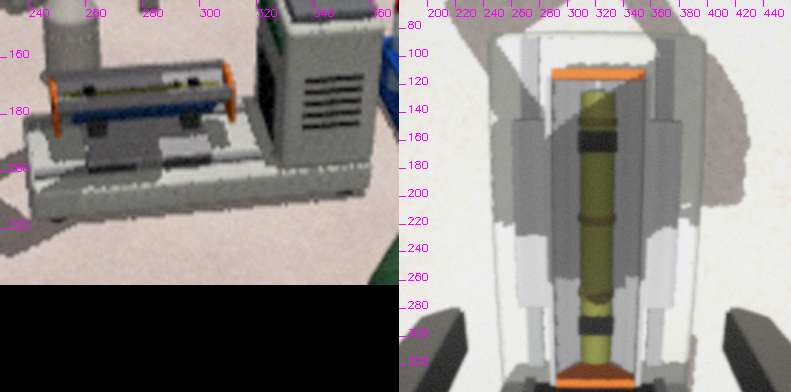

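```bash
python3 - <<'E'
from h import *
T=np.load("T3.npy")
Rz=R.from_euler('z',-.1216).as_matrix()
for n,f in (("top","t3"),("wrist","w3")):
    im=cv2.imread(f"pics/{f}.png").astype(int);b,g,r=im[...,0],im[...,1],im[...,2]
    m=((r>150)&(b<90)&(g>60)&(g<170)&(r-g>60)).astype(np.uint8)
    k,_,st,c=cv2.connectedComponentsWithStats(m)
    I=[i for i in range(1,k) if st[i,4]>15]
    for i in I:
        p=atz(n,c[i],.121,T);print(n,c[i].round(1),st[i],"bedframe",(Rz.T@(p-[.563,.312,0])).round(4))
E
```

```text
top [176.5 187. ] [167 185  20   5  44] bedframe [0.0925 0.0008 0.121 ]
wrist [320.5 112.7] [291 110  61   6 259] bedframe [-0.0893  0.0021  0.121 ]
wrist [319.8 333.5] [293 332  54   4 212] bedframe [0.0952 0.0016 0.121 ]
```

```bash
cat >> h.py <<'E'
BL=np.array([.4478,-.2312,.0403]);Rc=R.from_euler('z',.1027).as_matrix()
sl=Rc@[.839,0,.545];nn=Rc@[-.545,0,.839];yy=Rc@[0,1,0]
def con(s,y,n): return BL+s*sl+y*yy+n*nn
E
python3 - <<'E'
from h import *
L=con(.0765,-.0495,.058);H=con(.1565,-.0495,0);print("lug",L,"hinge",H,"start",con(.1245,-.049,.022))
delta(L+[0,0,.11])
E
```

```text
lug [ 0.48527659 -0.27709976  0.1306545 ] hinge [ 0.58348638 -0.26697801  0.1255925 ] start [ 0.54480176 -0.2704623   0.1266105 ]
tcp [0.5632 0.3131 0.2302] yaw of tool y-axis line -0.1213 tilt [0.0011 0.0006] toolshift [ 0.006  -0.5953 -0.01  ]
```

Emit:
arm_command(
  targets="0.003 -0.04 -0.005 0 0 0 1; 0.003 -0.06 -0.005 0 0 0 1; 0 -0.06 0 0 0 0 0.6; 0 -0.06 0 0 0 0 0.6; 0 -0.06 0 0 0 0 0.6",
)

```text
time: 8.7
tool_pos: [0.5227, 0.0343, 0.2399]
tool_rot: [-0.19, -3.134, 0.0]
wrist_force: [0.6, 0.9, -0.3]
width: 0.729
```

Emit:
arm_command(
  targets="0 -0.06 0 0 0 0 0.6; 0 -0.06 0 0 0 0 0.6; 0 -0.06 0 0 0 0 0.6; 0 -0.06 0 0 0 0 0.6; 0 -0.05 0 0 0 0 0.6",
)

```text
time: 9.32
tool_pos: [0.4875, -0.2538, 0.2399]
tool_rot: [-0.192, -3.134, -0.001]
wrist_force: [0.6, 0.2, 1.1]
width: 0.598
```

Emit:
arm_command(
  targets="0 -0.025 0 0 0 -0.112 0.6; 0 0 0 0 0 -0.112 0.6; 0 0 0 0 0 0 0.6",
)

```text
time: 9.7
tool_pos: [0.4851, -0.2768, 0.2399]
tool_rot: [0.159, -3.136, -0.002]
wrist_force: [-0.2, 0.7, -0.2]
width: 0.601
```

```bash
python3 - <<'E'
from h import *
L=con(.0765,-.0495,.058);delta(L+[0,0,-.017])
T=pose();im=cams.grab_frame("wrist")[:,:,::-1].copy();np.save("T4.npy",T)
cv2.imwrite("pics/w4.png",im)
for p in (L,con(.1245,-.049,.022),con(.0961,-.1568,.015)): print(proj("wrist",p,T))
cv2.imwrite("pics/w4v.png",grid(im,140,60,480,340,2.3))
E
```

```text
tcp [ 0.4851 -0.2768  0.2399] yaw of tool y-axis line 0.1015 tilt [ 0.0016 -0.001 ] toolshift [-0.0003 -0.0005  0.1262]
[[320.21355897 232.80909466]]
[[320.89430484 300.26756367]]
[[200.94136865 267.84883382]]
```

View pics/w4v.png

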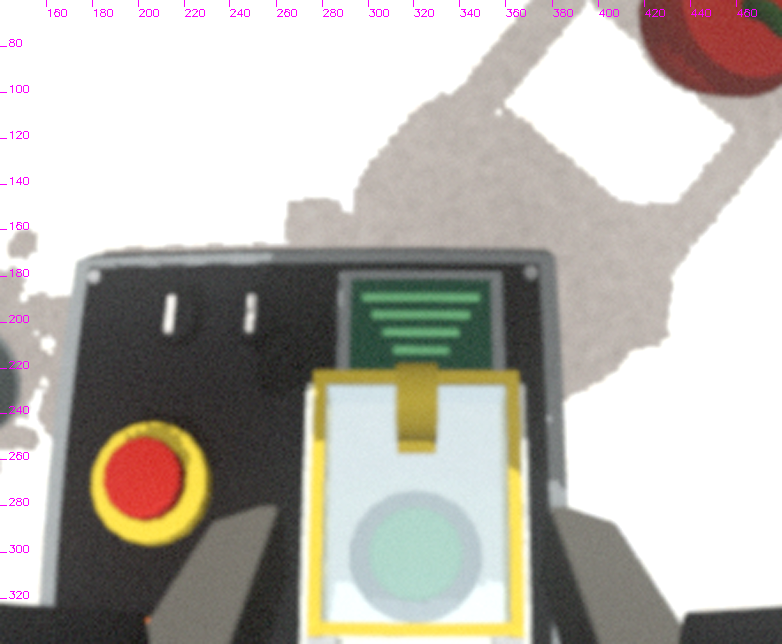

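Emit:
arm_command(
  targets="0 0 0.04 0 0 0 0.5; 0 0 0.04 0 0 0 0.5; 0 0 0.03 0 0 0 0.5; 0 0 0.015 0 0 0 0.5; 0 0 0 0 0 0 0.5",
  squeeze=8,
)

```text
time: 10.38
tool_pos: [0.4854, -0.2763, 0.1157]
tool_rot: [0.16, -3.137, -0.001]
wrist_force: [0.7, 0.2, -0.4]
width: 0.503
```

Emit:
arm_command(
  targets="0 0 0 0 0 0 0.05; 0 0 0 0 0 0 0.05; 0 0 0 0 0 0 0.05; 0 0 0 0 0 0 0.05",
  squeeze=8,
)

```text
time: 10.88
tool_pos: [0.4855, -0.2759, 0.1165]
tool_rot: [-0.161, 3.137, 0.003]
wrist_force: [-2.7, 9.6, 7.3]
width: 0.152
```

```bash
python3 - <<'E'
from h import *
T=pose();p=T[:3,3]+T[:3,:3]@[0,0,-.019]
H=con(.1565,-.0495,0);ex=Rc[:,0];v=p-H;print("grasp rel hinge x,y,z",v@ex,v@yy,v[2])
a=np.arctan2(v[2],v@ex);r=np.hypot(v@ex,v[2]);print(a,r,env.state()["wrist_force"],env.state()["width"])
q=T[:3,3]
for t in np.arange(.1,1.71,.1):
    w=H+(v@yy)*yy+r*(np.cos(a-t)*ex+np.sin(a-t)*np.array([0,0,1]))
    t0=a-t+.1
    w0=H+(v@yy)*yy+r*(np.cos(t0)*ex+np.sin(t0)*np.array([0,0,1]))
    print("%.1f"%t,(T[:3,:3].T@(w-w0)).round(4))
E
```

```text
grasp rel hinge x,y,z -0.0983484050105325 0.0011285753699161619 0.009867830654395504
3.0415918916742837 0.0988422118830794 [-2.70832306  9.55244226  7.32575127] 0.15240293254503104
0.1 [-0.0015  0.     -0.0098]
0.2 [-0.0024  0.     -0.0096]
0.3 [-0.0034  0.     -0.0093]
0.4 [-0.0043  0.     -0.0089]
0.5 [-0.0052  0.     -0.0084]
0.6 [-0.006   0.     -0.0079]
0.7 [-0.0067  0.     -0.0072]
0.8 [-0.0074  0.     -0.0065]
0.9 [-0.008   0.     -0.0057]
1.0 [-0.0086  0.     -0.0049]
1.1 [-0.009  0.    -0.004]
1.2 [-0.0094  0.     -0.0031]
1.3 [-0.0096  0.     -0.0022]
1.4 [-0.0098  0.     -0.0012]
1.5 [-0.0099  0.     -0.0002]
1.6 [-0.0098 -0.      0.0008]
1.7 [-0.0097 -0.      0.0018]
```

Emit:
arm_command(
  targets="0 0.001 -0.001 0 0 0 0.05; -0.0015 0 -0.0098 0 0 0 0.05; -0.0024 0 -0.0096 0 0 0 0.05; -0.0034 0 -0.0093 0 0 0 0.05; -0.0043 0 -0.0089 0 0 0 0.05",
)

```text
time: 11.5
tool_pos: [0.4972, -0.2746, 0.1556]
tool_rot: [-0.161, 3.137, -0.0]
wrist_force: [0.3, -1.1, -1.6]
width: 0.148
```

Emit:
arm_command(
  targets="-0.0052 0 -0.0084 0 0 0 0.05; -0.006 0 -0.0079 0 0 0 0.05; -0.0067 0 -0.0072 0 0 0 0.05; -0.0074 0 -0.0065 0 0 0 0.05; -0.008 0 -0.0057 0 0 0 0.05",
)

```text
time: 12.12
tool_pos: [0.5306, -0.2713, 0.1909]
tool_rot: [-0.161, 3.137, -0.001]
wrist_force: [-0.4, -5.6, -1.3]
width: 0.152
```

```bash
python3 - <<'E'
from h import *
T=pose();p=T[:3,3]+T[:3,:3]@[0,0,-.019]
H=con(.1565,-.0495,0);ex=Rc[:,0];v=p-H;print("rel hinge",v@ex,v@yy,v[2])
print(3.0416-np.arctan2(v[2],v@ex),np.hypot(v@ex,v[2]),env.state()["wrist_force"],env.state()["width"])
cv2.imwrite("pics/s5.png",grid(cams.grab_frame("side")[:,:,::-1],260,220,440,400,3))
E
```

```text
rel hinge -0.05302002832356718 0.0011680963969192954 0.0843256055811196
0.909509690289291 0.09960889096890103 [-0.35438234 -5.62738479 -1.26906485] 0.15198577816591366
```

View pics/s5.png

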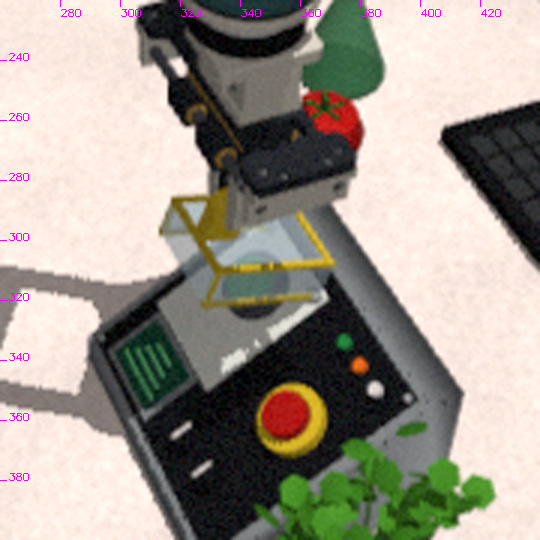

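The guard is about 0.9 rad up with the lug still pinched, so I'll continue the arc.

Emit:
arm_command(
  targets="-0.0086 0 -0.0049 0 0 0 0.05; -0.009 0 -0.004 0 0 0 0.05; -0.0094 0 -0.0031 0 0 0 0.05; -0.0096 0 -0.0022 0 0 0 0.05; -0.0098 0 -0.0012 0 0 0 0.05",
)

```text
time: 12.8
tool_pos: [0.5769, -0.2667, 0.2063]
tool_rot: [-0.161, 3.137, -0.002]
wrist_force: [0.0, -7.2, 0.9]
width: 0.15
```

Emit:
arm_command(
  targets="-0.0099 0 -0.0002 0 0 0 0.05; -0.0098 0 0.0008 0 0 0 0.05; 0 0 0 0 0 0 0.05",
)

```text
time: 13.18
tool_pos: [0.597, -0.2647, 0.2057]
tool_rot: [-0.161, 3.136, -0.002]
wrist_force: [1.9, -6.8, 1.6]
width: 0.153
```

```bash
python3 - <<'E'
from h import *
T=pose();p=T[:3,3]+T[:3,:3]@[0,0,-.019]
H=con(.1565,-.0495,0);ex=Rc[:,0];v=p-H;print("rel hinge",v@ex,v@yy,v[2])
print(3.0416-np.arctan2(v[2],v@ex),np.hypot(v@ex,v[2]),env.state()["wrist_force"],env.state()["width"])
E
```

```text
rel hinge 0.013615294850415887 0.0008844125793653692 0.09910231836842093
1.6073351843983896 0.10003322328036632 [ 1.87835474 -6.84327857  1.63312833] 0.15347636022011443
```

Emit:
arm_command(
  targets="-0.002 -0.0007 0 0 0 0 0.05; 0 0 0 0 0 0 0.5; 0 0 0 0 0 0 0.5; 0 0 0 0 0 0 0.5; 0 0 -0.02 0 0 0 0.5",
)

```text
time: 13.8
tool_pos: [0.5974, -0.2645, 0.2245]
tool_rot: [0.161, -3.135, -0.002]
wrist_force: [-0.2, 0.6, 0.6]
width: 0.49
```

Emit:
arm_command(
  targets="0 0 -0.05 0 0 0 0.5; 0 0 -0.04 0 0 0 0.5; 0 0 0 0 0 0 0; 0 0 0 0 0 0 0",
)

```text
time: 14.3
tool_pos: [0.5978, -0.2647, 0.3154]
tool_rot: [-0.161, 3.137, -0.0]
wrist_force: [-0.3, -0.4, -0.7]
width: 0.336
```

```bash
python3 - <<'E'
from h import *
delta([.55,-.27,.3]);s=cams.grab_frame("side")[:,:,::-1];t=cams.grab_frame("top")[:,:,::-1]
cv2.imwrite("pics/v6.png",np.hstack([grid(s,260,220,440,400,2.1),grid(t,380,160,520,320,2.36)[:378]]))
H=con(.1565,-.0495,0);ex=Rc[:,0]
for th in (1.68,):
    d=np.cos(np.radians(213)-th)*ex+np.sin(np.radians(213)-th)*np.array([0,0,1]);n=np.cos(np.radians(123)-th)*ex+np.sin(np.radians(123)-th)*np.array([0,0,1])
    P=[H+.098*d+w*yy+k*n for w in(.038,-.038) for k in (0,.034)];print(proj("side",P),proj("top",P))
# press: angle a of tool axis from panel normal
for tilt in (33,40):
    t=np.radians(tilt);z=Rc@[np.sin(t),0,-np.cos(t)];y=yy;x=np.cross(y,z)
    T=pose();D=R.from_matrix(T[:3,:3].T@np.c_[x,y,z]).as_rotvec();print(tilt,"turn",D)
E
```

```text
tcp [ 0.5978 -0.2647  0.3154] yaw of tool y-axis line 0.1027 tilt [-0.0001  0.    ] toolshift [ 0.0481 -0.0003  0.0154]
[[333.49416807 272.12313671]
 [346.87103476 263.13733127]
 [349.58596781 296.4512377 ]
 [363.6231418  287.04593635]] [[421.38087572 239.55738214]
 [421.55267305 224.10174715]
 [457.4990823  236.58326319]
 [458.08394526 221.12729414]]
33 turn [ 7.72541957e-04 -5.77210137e-01 -2.39347836e-04]
40 turn [ 7.61455517e-04 -6.99383178e-01 -2.87941968e-04]
```

View pics/v6.png

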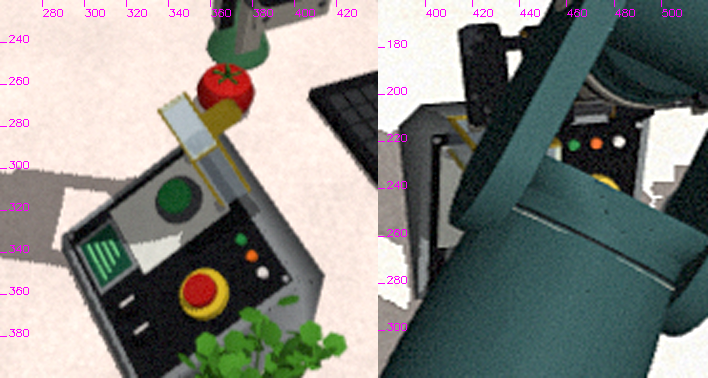

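Emit:
arm_command(
  targets="0.03 0 0 0 0 0 0; 0.045 0 0 0 0 0 0; 0.045 0 0 0 -0.14 0 0; 0 0 0 0 -0.145 0 0; 0 0 0 0 -0.145 0 0",
)

```text
time: 15.02
tool_pos: [0.4781, -0.277, 0.3151]
tool_rot: [-0.138, 2.704, 0.03]
wrist_force: [-0.3, 0.1, -0.3]
width: 0.002
```

Emit:
arm_command(
  targets="0 0 0 0 -0.147 0 0; 0 0 0 0 0 0 0",
)

```text
time: 15.28
tool_pos: [0.477, -0.2774, 0.3138]
tool_rot: [-0.128, 2.563, 0.04]
wrist_force: [-0.7, -0.2, 0.3]
width: 0.001
```

```bash
python3 - <<'E'
from h import *
S=con(.1245,-.049,.022);print(proj("side",S))
A=con(.1185,-.049,.022)
delta(A+.06*nn);delta(A)
T=pose();print(T[:3,2],-nn, env.state()["width"])
E
```

```text
[[341.08834796 311.34169968]]
tcp [ 0.477  -0.2774  0.3138] yaw of tool y-axis line 0.1003 tilt [-0.5417 -0.0555] toolshift [ 0.0508 -0.0002  0.1341]
tcp [ 0.477  -0.2774  0.3138] yaw of tool y-axis line 0.1003 tilt [-0.5417 -0.0555] toolshift [ 0.0508 -0.0002  0.1941]
[ 0.54171367  0.05550549 -0.83872847] [ 0.54212839  0.05587316 -0.839     ] 0.0011713328193338978
```

```bash
python3 - <<'E'
from h import *
T=pose()
for n in ("side","wrist"):
    im=cams.grab_frame(n)[:,:,::-1].copy();cv2.imwrite(f"pics/{n}7.png",im)
    p=proj(n,con(.1245,-.049,.022),T)[0];print(n,"pred",p)
    hsv=cv2.cvtColor(im,cv2.COLOR_BGR2HSV);m=cv2.inRange(hsv,(45,90,40),(90,255,255))
    k,_,st,c=cv2.connectedComponentsWithStats(m)
    for i in range(1,k):
        if st[i,4]>40 and np.hypot(*(c[i]-p))<60: print(c[i].round(1),st[i])
a=grid(cv2.imread("pics/side7.png"),310,280,380,350,5.6);b=grid(cv2.imread("pics/wrist7.png"),200,120,440,360,1.65)
h=392;cv2.imwrite("pics/v7.png",np.hstack([a[:h],b[:h]]))
E
```

```text
side pred [341.08834796 311.34169968]
[342.7 313.1] [335 305  16  17 205]
[310.3 341.3] [301 327  21  29 375]
wrist pred [320.52819477 163.99013549]
[320. 161.] [303 144  35  35 956]
```

View pics/v7.png

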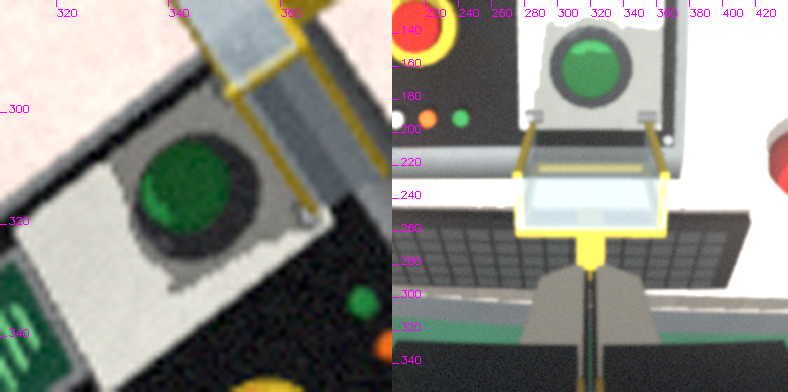

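Emit:
arm_command(
  targets="0.025 0 0 0 0 0 0; 0.024 0 0.02 0 0 0 0; 0 0 0.05 0 0 0 0; 0 0 0.05 0 0 0 0; 0 0 0.04 0 0 0 0",
)

```text
time: 16.0
tool_pos: [0.5259, -0.2714, 0.1526]
tool_rot: [-0.134, 2.565, 0.041]
wrist_force: [0.1, 0.2, -0.4]
width: 0.005
```

Emit:
arm_command(
  targets="0 0 0.02 0 0 0 0; 0 0 0.008 0 0 0 0; 0 0 0 0 0 0 0",
)

```text
time: 16.38
tool_pos: [0.5401, -0.2705, 0.131]
tool_rot: [-0.133, 2.563, 0.04]
wrist_force: [0.3, 0.6, -0.3]
width: 0.005
```

```bash
python3 - <<'E'
from h import *
delta(con(.1185,-.049,.022));print(env.state()["wrist_force"]@nn,env.state()["wrist_force"])
E
```

```text
tcp [ 0.5401 -0.2705  0.131 ] yaw of tool y-axis line 0.104 tilt [-0.5415 -0.0568] toolshift [ 0.0045 -0.0005  0.0062]
-0.5011027642190721 [ 0.32139832  0.61900553 -0.3483645 ]
```

Emit:
arm_command(
  targets="0.003 0 0.002 0 0 0 0; 0 0 0.003 0 0 0 0; 0 0 0.003 0 0 0 0; 0 0 0.002 0 0 0 0; 0 0 0 0 0 0 0",
)

```text
time: 17.0
tool_pos: [0.5426, -0.2705, 0.1208]
tool_rot: [-0.132, 2.562, 0.039]
wrist_force: [0.4, 0.1, 0.0]
width: 0.004
```

Emit:
arm_command(
  targets="0 0 0.0015 0 0 0 0; 0 0 0.0015 0 0 0 0; 0 0 0 0 0 0 0",
)

```text
time: 17.38
tool_pos: [0.5443, -0.2704, 0.1185]
tool_rot: [-0.132, 2.562, 0.039]
wrist_force: [-0.5, 0.5, 1.6]
width: 0.008
```

Contact is just beginning (about 1.6 N). I'll keep pressing in small steps.

Emit:
arm_command(
  targets="0 0 0.0015 0 0 0 0; 0 0 0.0015 0 0 0 0; 0 0 0 0 0 0 0",
)

```text
time: 17.75
tool_pos: [0.5459, -0.2702, 0.1159]
tool_rot: [-0.132, 2.562, 0.039]
wrist_force: [-1.4, -0.4, 2.3]
width: 0.005
```

Emit:
arm_command(
  targets="0 0 0.001 0 0 0 0; 0 0 0.001 0 0 0 0; 0 0 0 0 0 0 0",
)

```text
time: 18.12
tool_pos: [0.5469, -0.2701, 0.1145]
tool_rot: [-0.132, 2.562, 0.039]
wrist_force: [-4.3, -0.4, 6.2]
width: 0.003
```

Emit:
arm_command(
  targets="0 0 0.001 0 0 0 0; 0 0 0.001 0 0 0 0; 0 0 0 0 0 0 0",
)

```text
time: 18.5
tool_pos: [0.5475, -0.2702, 0.1141]
tool_rot: [-0.133, 2.562, 0.038]
wrist_force: [-33.8, 4.4, 26.8]
width: 0.003
```

Emit:
arm_command(
  targets="0 0 -0.003 0 0 0 0; 0 0 -0.01 0 0 0 0; 0 0 -0.04 0 0 0 0; 0 0 -0.06 0 0 0 0; 0 0 -0.05 0 0 0 0",
)

```text
time: 19.12
tool_pos: [0.4583, -0.2788, 0.2511]
tool_rot: [-0.132, 2.562, 0.039]
wrist_force: [0.2, -0.4, 1.3]
width: 0.003
```

Emit:
arm_command(
  targets="0 0 -0.05 0 0 0 0; 0 0 0 0 0 0 0; 0 0 0 0 0 0 0",
)

```text
time: 19.5
tool_pos: [0.4323, -0.2818, 0.2904]
tool_rot: [-0.131, 2.562, 0.04]
wrist_force: [0.4, 0.5, -0.4]
width: 0.006
```

```bash
python3 - <<'E'
from h import *
print(env.state()["tool_pos"],env.state()["wrist_force"])
s=cams.grab_frame("side")[:,:,::-1].copy();w=cams.grab_frame("wrist")[:,:,::-1].copy();t=cams.grab_frame("top")[:,:,::-1].copy()
s0=cv2.imread("pics/side7.png")
for n,x in (("before",s0),("after",s)):
    m=cv2.inRange(cv2.cvtColor(x,cv2.COLOR_BGR2HSV),(45,90,40),(90,255,255))[300:325,330:356];print(n,cv2.moments(m,True)["m00"],np.argwhere(m).mean(0)+[300,330])
a=grid(s,230,140,410,380,2.3)
b=grid(t,130,160,340,300,1.8)
h=552;f=lambda q:cv2.copyMakeBorder(q,0,h-q.shape[0],0,0,cv2.BORDER_CONSTANT)
cv2.imwrite("pics/v8.png",np.hstack([f(a),f(b)]))
E
```

```text
[ 0.43231616 -0.28177634  0.29040616] [ 0.41116681  0.46545525 -0.4004402 ]
before 205.0 [313.07317073 342.67804878]
after 203.0 [313.13300493 342.56650246]
```

```bash
python3 - <<'E'
from h import *
s=cams.grab_frame("side")[:,:,::-1].copy();t=cams.grab_frame("top")[:,:,::-1].copy()
def rep(n,x,lo,hi,r):
    x0,y0,x1,y1=r;m=cv2.inRange(cv2.cvtColor(x,cv2.COLOR_BGR2HSV),lo,hi)[y0:y1,x0:x1];p=np.argwhere(m);print(n,len(p),(p.mean(0)[::-1]+[x0,y0]).round(2))
for n,x in (("guard before press",cv2.imread("pics/side7.png")),("after",s)): rep(n,x,(20,120,80),(32,255,255),(328,250,385,325))
for n,x in (("trayplates s3",cv2.imread("pics/s3.png")),("now",s)):
    rep(n,x,(5,150,90),(18,255,255),(240,155,262,195));rep(n,x,(5,150,90),(18,255,255),(300,150,320,190))
for n,x in (("stop before",cv2.imread("pics/side7.png")),("after",s)): rep(n,x,(0,150,80),(6,255,255),(335,335,380,375))
a=cv2.absdiff(cv2.imread("pics/side0.png"),s).max(2)
for n,r in {"flask":(355,200,395,250),"tomato":(350,248,385,280),"pepper":(212,298,255,345),"dishes":(190,220,235,260),"bottle":(242,122,270,172)}.items():
    x0,y0,x1,y1=r;print(n,np.mean(a[y0:y1,x0:x1]>60).round(3))
E
```

```text
guard before press 376 [362.83 282.7 ]
after 374 [362.89 282.63]
trayplates s3 19 [248.42 172.37]
trayplates s3 13 [309.77 167.31]
now 37 [248.81 177.14]
now 24 [309.92 170.21]
stop before 168 [354.78 357.96]
after 159 [354.69 357.74]
flask 0.0
tomato 0.127
pepper 0.0
dishes 0.321
bottle 0.048
```

```bash
python3 - <<'E'
from h import *
I={"s0":cv2.imread("pics/side0.png"),"s3":cv2.imread("pics/s3.png"),"s7":cv2.imread("pics/side7.png"),"sN":cams.grab_frame("side")[:,:,::-1].copy(),
"t0":cv2.imread("pics/top0.png"),"t3":cv2.imread("pics/t3.png"),"tN":cams.grab_frame("top")[:,:,::-1].copy()}
def rep(n,lo,hi,r):
    x=I[n];x0,y0,x1,y1=r;m=cv2.inRange(cv2.cvtColor(x,cv2.COLOR_BGR2HSV),lo,hi)[y0:y1,x0:x1];p=np.argwhere(m)
    print(n,len(p),"" if len(p)==0 else (p.mean(0)[::-1]+[x0,y0]).round(1),"" if len(p)==0 else np.r_[p.min(0)[::-1]+[x0,y0],p.max(0)[::-1]+[x0,y0]])
o=((5,120,40),(20,255,255))
print("tray");[rep(n,*o,r) for n in("s3","s7","sN") for r in ((240,155,262,195),(300,150,322,190))]
[rep(n,*o,r) for n in ("t3","tN") for r in ((140,175,220,200),(140,250,200,285))]
print("tomato");[rep(n,(0,150,40),(6,255,255),(340,240,395,285)) for n in ("s0","s3","s7","sN")];[rep(n,(0,150,40),(6,255,255),(305,155,355,205)) for n in ("t0","tN")]
print("dishes");[rep(n,(35,80,60),(50,255,255),(180,215,245,265)) for n in ("s0","s3","s7","sN")];[rep(n,(35,80,60),(50,255,255),(205,300,275,360)) for n in ("t0","t3","tN")]
E
```

```text
tray
s3 51 [248.7 177.1] [247 167 250 188]
s3 45 [309.9 171.4] [308 162 312 182]
s7 0  
s7 45 [309.9 171.1] [308 162 312 182]
sN 45 [248.7 176.7] [247 167 250 187]
sN 42 [309.9 171.3] [308 162 312 182]
t3 68 [176.4 187.5] [166 185 187 190]
t3 0  
tN 66 [176.3 187.4] [166 185 187 190]
tN 65 [162.7 267.4] [151 265 177 270]
tomato
s0 387 [367.  263.2] [354 250 380 275]
s3 371 [367.3 263.2] [354 250 380 275]
s7 325 [366.7 261.3] [354 250 380 271]
sN 321 [367.2 261.2] [354 250 380 272]
t0 417 [329.8 178.5] [316 165 343 192]
tN 438 [329.8 178.6] [316 165 343 192]
dishes
s0 406 [211.3 234.6] [198 226 225 243]
s3 340 [212.7 235.5] [198 226 225 243]
s7 402 [211.3 234.5] [198 226 225 243]
sN 268 [208.8 236.7] [198 227 224 243]
t0 882 [237.8 332. ] [222 315 254 348]
t3 862 [238.  331.8] [222 315 254 348]
tN 881 [237.8 332. ] [222 315 254 348]
```

```bash
python3 - <<'E'
from h import *
Rz=R.from_euler('z',-.1216).as_matrix();ok=True
for u in ((176.3,187.4),(162.7,267.4)):
    q=Rz.T@(atz("top",u,.121)-[.563,.312,0]);print(q.round(4));ok&=abs(q[1])<.003
print(ok,env.state()["time"])
if ok:
    from workcell import ticket;print(ticket.finish_job())
E
```

```text
[0.0915 0.0011 0.121 ]
[-0.0917  0.      0.121 ]
True 19.85
the job is handed in; nothing more can be done
None
```

I carried out all the steps and handed the job in at 19.85 s. No verdict was reported, so everything below comes from my own measurements.

- **Tray:** I lowered it into the blue bed until the legs made contact, then let go. In the last top view both end plates lie within about 1 mm across and 0.6 degrees of my bed estimate. Heights in the side view agreed to about 2 mm. Its position did not change between release and hand-in.
- **Guard:** I pinched the lug, swung the guard up and released it. Its corners matched the 1.68 rad stop position, and it did not move during the press.
- **Start button:** I pressed it square to the panel until it bottomed out. The force passed 7 N, then jumped to about 43 N at the end of travel. That jump was partly sideways; I put it down to fingertip friction on the button, but did not confirm that. The button looked the same after as before, so it came back out.
- **Stop button and bystanders:** The stop button looked unchanged. The flask, pepper, tomato and dishes had not moved; colour shifts on the tomato and dishes were shadow or the arm in the way, which the top view confirmed. The bottle was only roughly compared and looked still. The seedlings were not measured.

**Not done or less certain:** I could not view the final picture because the 12-picture limit was reached, so the last checks were numeric image comparisons. Some wrist-camera readings put the tray about 2 mm off to the side of my bed estimate, against about 1 mm from the top camera.

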